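Press the dose markers by bottle height

ROBOT

A 6-joint arm with a two-finger parallel gripper is mounted at the origin on the work surface. World frame = base frame: x ahead of the robot, y to its left, z up, the work surface at z = 0. Lengths are in m, angles in rad, forces in N, time in s.
With the tool pointing down it reaches from about 0.35 to 0.775 m from the base axis. Payload 5.5 kg.
Tool frame: the origin (TCP) lies at the very end of the fingers, on their centre line; the grasp point (between the pads) lies 19 mm behind it (bot.tcp_to_grasp is the distance from the TCP to the grasp point, in m); y points along the fingers, z is the direction in which the jaws open and shut, and the axes are right-handed (so a half turn about y gives the same grasp; the last joint's range is limited). The gripper opens to 85 mm and grips with 20 to 120 N. Pads are 22 mm wide; open, the fingers measure 114 mm over their backs; the gripper's body (76 mm by 85 mm) begins 54 mm behind the grasp point. The pads swing forward as they close: fully open they stand 13 mm farther back than shut.
Start: joints at [-1.287, 0.313, 0.046, 1.304, 0, 1.431], TCP at [0.236, -0.524, 0.231] pointing down, gripper open.
Joint ranges: [-2.76, 2.76], [-0.86, 1.69], [-1.03, 1.26], [-2.2, 2.34], [-1.47, 1.5], [-3.14, 3.14]. Speed limits (rad/s): [2.57, 2.57, 3.14, 3.14, 3.14, 3.14].

INTERFACE

Orientations are given as a 3x3 rotation matrix whose columns are the frame's x, y, z axes.
In Python, from workcell import bot, eoat, cams gives the robot as it stands. Calls block until the motion is done:
- bot.movep(position, orientation): joint-space move of the TCP to a pose.
- bot.movel(position, velocity=0.15, rot=None): straight line of the TCP; rot=None keeps the orientation; velocity is the mean speed in m/s.
- bot.move_joints(angles): joint-space move.
- eoat.move_gripper(opening, grip_force=None): opening from 0.0 (shut) to 1.0 (fully open); grip_force is the grip in N (None keeps the last); returns when the fingers have stopped.
- bot.wait(seconds).
- bot.ik(position, orientation): joint angles nearest the present ones, or None.
- bot.get_state(): the state.
- cams.camera(name): name is "scene" or "top" or "wrist"; returns the picture (400x640x3 uint8, red, green, blue); there is no depth.
- cams.get_calibration(name): a dict with "K" (3x3 intrinsics, pixels), "pose" (4x4, takes a point from camera to world coordinates); the wrist camera has in their place "T_tool_cam" (4x4, takes a point from camera to tool coordinates, whose origin is the TCP and whose axes are the tool frame's). Camera axes: x right, y down, z forward; pixel columns grow to the right and rows downward; lengths in m; the calibration is good to about 2 mm. The wrist camera is an equidistant fisheye: a pixel r from the principal point sees the ray r / f radians off the axis. A picture is of the moment at which its call begins: read the wrist's pose just before it. get_calibration takes no time and is no camera call.
A pose or a line that the arm cannot do raises bot.IKError and nothing moves.
- bot.job_done(): hands the job in, once; it reports no verdict.
The state is a dict: "clock": time; "qpos": joint angles; "dq": joint speeds; "effort": joint torques, N m; "ee_pos": TCP position; "orientation": TCP orientation; "force": force on the tool from outside, world axes, zero at the start; "wrist_torque": the same for the moment, N m; "grip_width": opening from 0.0 (shut) to 1.0 (fully open).
Only numpy, scipy, OpenCV 4.12 (cv2) and the standard library are available. Lean on these libraries where they do the work, as an engineer would, in place of code of your own. Each camera call takes 0.05 s, during which the arm holds its last target. There are 200 camera calls.

TASK

Mark today's doses as taken: with the fingertips, lightly press down the round grey dose button on top of each of the three slim pill bottles, in order of height: the shortest first, then the middle one, the tallest last, each at least half-way down (it stays down by itself). Leave the button on the wide squat bottle up, and do not lift, tip or shift any bottle, turn the turntable or disturb anything else on the board.

Things in the scene. Friction and masses are not known exactly. Their poses are not given: they have to be found in the camera images.
- bottle_short: slim amber bottle, the SHORTEST of the three slim ones: loose, stands upright on the turntable, 44 mm diameter, 55 mm high to the top of its white cap (button not counted); origin at the centre of its underside, z up. Any of the four bottles may stand in any of the four places
- mark_short_top (a point): centre of the top face of the round grey button on that bottle's cap; moves with the button. Button 24 mm diameter, standing 16 mm above the cap when up and 8 mm when fully down
- mark_short (a joint): how far that button has been pushed down, m: 0 up, 0.008 fully down. Starts to move at about 3 N straight down, needs about 5 N near the bottom, and stays where it is left (friction holds it, it does not come back up); pushed harder than about 6 N at the bottom, the sprung cap under it gives too, 6 mm more at 15 N, then stops hard; the cap springs back up when let go
- bottle_middle: slim amber bottle, MIDDLE height of the three slim ones: loose, stands upright on the turntable, 44 mm diameter, 80 mm high to the top of its white cap (button not counted); origin at the centre of its underside, z up. Any of the four bottles may stand in any of the four places
- mark_middle_top (a point): centre of the top face of the round grey button on that bottle's cap; moves with the button. Button 24 mm diameter, standing 16 mm above the cap when up and 8 mm when fully down
- mark_middle (a joint): how far that button has been pushed down, m: 0 up, 0.008 fully down. Starts to move at about 3 N straight down, needs about 5 N near the bottom, and stays where it is left (friction holds it, it does not come back up); pushed harder than about 6 N at the bottom, the sprung cap under it gives too, 6 mm more at 15 N, then stops hard; the cap springs back up when let go
- bottle_tall: slim amber bottle, the TALLEST of the three slim ones: loose, stands upright on the turntable, 44 mm diameter, 110 mm high to the top of its white cap (button not counted); origin at the centre of its underside, z up. Any of the four bottles may stand in any of the four places
- mark_tall_top (a point): centre of the top face of the round grey button on that bottle's cap; moves with the button. Button 24 mm diameter, standing 16 mm above the cap when up and 8 mm when fully down
- mark_tall (a joint): how far that button has been pushed down, m: 0 up, 0.008 fully down. Starts to move at about 3 N straight down, needs about 5 N near the bottom, and stays where it is left (friction holds it, it does not come back up); pushed harder than about 6 N at the bottom, the sprung cap under it gives too, 6 mm more at 15 N, then stops hard; the cap springs back up when let go
- bottle_tub: wide squat amber bottle (the tub); its button is to be left up: loose, stands upright on the turntable, 74 mm diameter, 65 mm high to the top of its white cap (button not counted); origin at the centre of its underside, z up. Any of the four bottles may stand in any of the four places
- mark_tub_top (a point): centre of the top face of the round grey button on that bottle's cap; moves with the button. Button 24 mm diameter, standing 16 mm above the cap when up and 8 mm when fully down
- mark_tub (a joint): how far that button has been pushed down, m: 0 up, 0.008 fully down. Starts to move at about 3 N straight down, needs about 5 N near the bottom, and stays where it is left (friction holds it, it does not come back up); pushed harder than about 6 N at the bottom, the sprung cap under it gives too, 6 mm more at 15 N, then stops hard; the cap springs back up when let go
- turntable (a joint): angle by which the lazy susan has turned since the start, rad (0 at the start, positive anticlockwise from above). Clear plastic disc 270 mm diameter, its top 20 mm above the oak board (board top 20 mm above the table), stiff bearing, turns when pushed sideways; the four bottles stand about 85 mm from its centre, the dosing cup at its centre
- dose_cup: loose white dosing cup, 36 mm diameter, 32 mm high, at the centre of the turntable; origin under its centre. Bystander
- mortar: loose white ceramic mortar, 110 mm diameter, 75 mm high, on the board left of the turntable; origin under its centre. Bystander
- pestle: loose white ceramic pestle, 125 mm long, 32 mm thick, lying on the board left of the turntable; origin under its middle. Bystander
- steel_cup: loose steel cup, 72 mm diameter, 85 mm high, on the board right of the turntable; origin under its centre. Bystander
- spatula: loose spatula, 180 mm long, lying on the board right of the turntable; origin under it. Bystander
- jar: loose jar, 60 mm diameter, 85 mm high, on the board right of the turntable; origin under its centre. Bystander
Things that resemble listed ones, but are neither listed nor needed, are in the scene too. Leave any red look-alike of the bottle_short alone.

How it is judged:
By the outcome, as a careful person would: the job done as asked, in the order asked, and still so for the second after the job is handed in, with the robot touching nothing.
It also fails if it takes over 48 s, if anything falls off the work surface, if the arm or the gripper's body presses on something with over 40 N, if the wrist force passes 120 N, or if a joint passes its speed limit or range.

## Working session

There is one attempt and no reset: what is moved stays moved. The work goes in short steps, each a Python script; the robot and the scene stay as the last script left them, time stands still between calls to the robot, and variables do not carry over. Pictures are saved under pics/ and viewed, about 8 in all and at most 12, crops included, and the job is handed in when it is done.

```bash
mkdir -p pics; ls; python3 - <<'E'
from workcell import bot, eoat, cams
import cv2,numpy as np
for n in("scene","top"):
    cv2.imwrite(f"pics/{n}0.png",cams.camera(n)[:,:,::-1]); c=cams.get_calibration(n); print(n,c["K"],np.round(c["pose"],4))
s=bot.get_state(); print(s["clock"],s["force"],s["orientation"],s["grip_width"])
print(cams.get_calibration("wrist"))
E
```

```text
pics
scene [[404.48094033   0.         320.57090732]
 [  0.         404.48094033 199.67206791]
 [  0.           0.           1.        ]] [[-0.047   0.6786 -0.733   1.1585]
 [ 0.9989  0.0269 -0.0391  0.0347]
 [-0.0069 -0.734  -0.6791  0.7812]
 [ 0.      0.      0.      1.    ]]
top [[486.77625917   0.         324.10394157]
 [  0.         486.77625917 203.69158373]
 [  0.           0.           1.        ]] [[-0.0253 -0.9966  0.079   0.3626]
 [-0.9997  0.0257  0.0032 -0.014 ]
 [-0.0052 -0.0789 -0.9969  1.3538]
 [ 0.      0.      0.      1.    ]]
0.1 [ 0.90007277  0.38112708 -0.45665562] [[-9.11535325e-01 -3.95414055e-04  4.11221588e-01]
 [-4.11221689e-01  1.53755695e-03 -9.11534069e-01]
 [-2.71843229e-04 -9.99998740e-01 -1.56414031e-03]] 1.0028473803094493
{'K': array([[309.70691629,   0.        , 323.38754964],
       [  0.        , 309.70691629, 198.48316321],
       [  0.        ,   0.        ,   1.        ]]), 'T_tool_cam': array([[ 2.50727728e-04,  9.46534840e-01,  3.22601510e-01,
        -8.18077610e-02],
       [-6.55396925e-04, -3.22601296e-01,  9.46534719e-01,
        -1.44543079e-01],
       [ 9.99999754e-01, -4.48754538e-04,  5.39470933e-04,
        -1.23174549e-03],
       [ 0.00000000e+00,  0.00000000e+00,  0.00000000e+00,
         1.00000000e+00]])}
```

View pics/scene0.png

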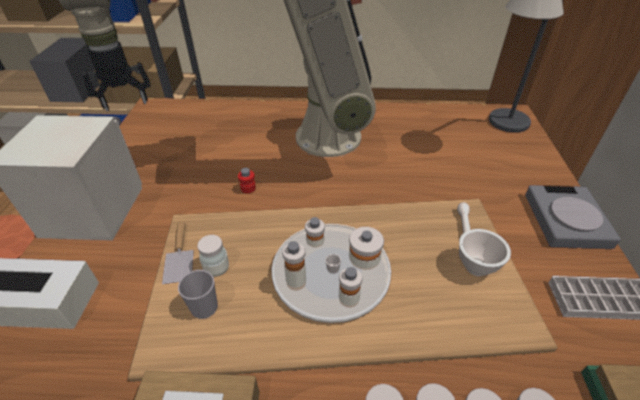

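View pics/top0.png

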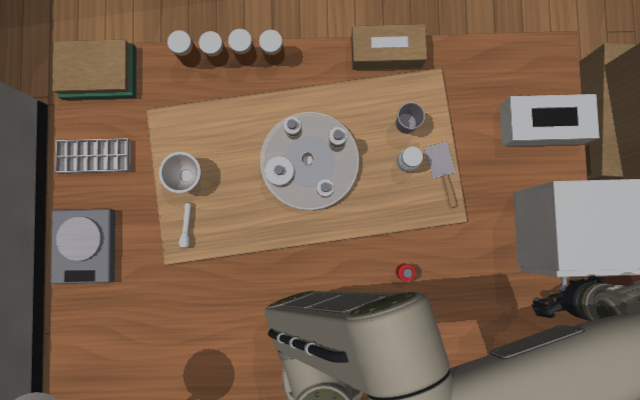

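The scene view shows tall at about (294,265), middle at (350,285), short at (315,232) and the tub at (366,247). In the top view these should be (338,136), (292,126), (325,187) and (279,170). The red look-alike sits off the board at top (406,272). I'll enlarge both views to confirm.

```bash
python3 - <<'E'
import cv2,numpy as np
a=cv2.imread("pics/scene0.png")[210:310,270:400]; b=cv2.imread("pics/top0.png")[110:210,255:365]
a=cv2.resize(a,None,fx=6,fy=6,interpolation=cv2.INTER_CUBIC)
b=cv2.resize(b,None,fx=6,fy=6,interpolation=cv2.INTER_CUBIC)
cv2.imwrite("pics/sc.png",a);cv2.imwrite("pics/tc.png",b)
E
```

```text
(no output)
```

View pics/sc.png

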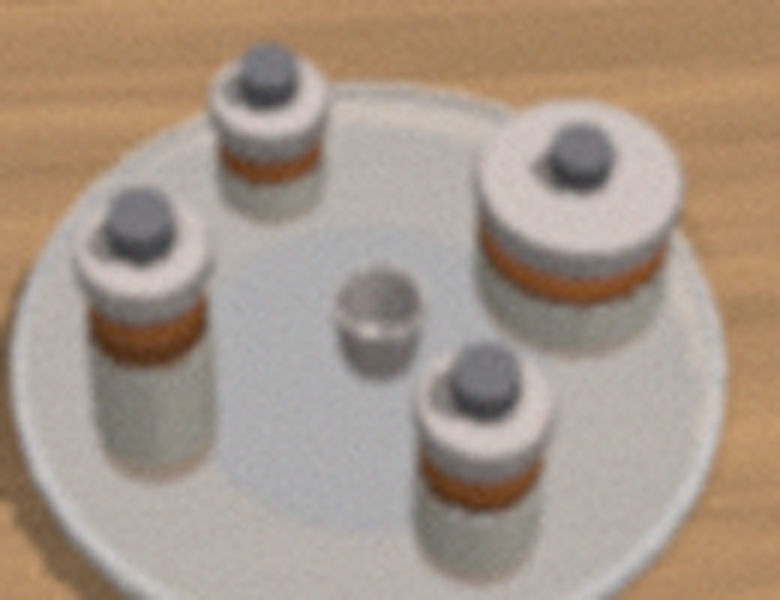

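View pics/tc.png

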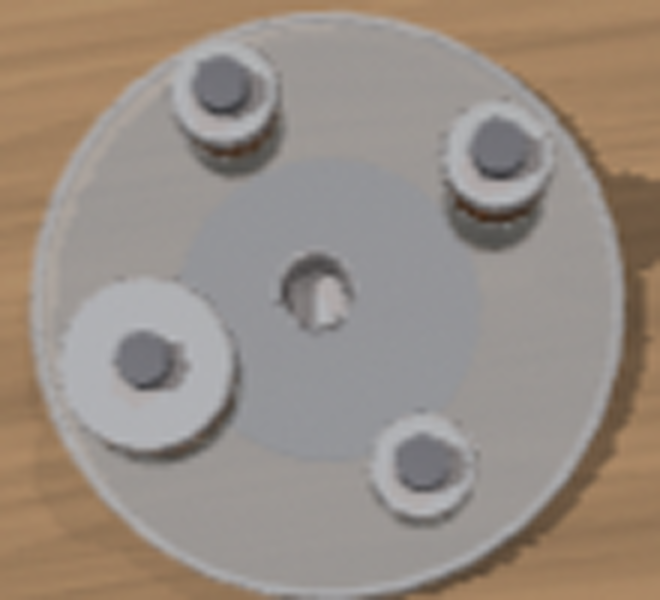

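```bash
cat > h.py <<'E'
from workcell import bot, eoat, cams
import numpy as np
def ray(n,u,v):
    c=cams.get_calibration(n);d=c["pose"][:3,:3]@np.linalg.solve(c["K"],[u,v,1]);return c["pose"][:3,3],d
def atz(n,u,v,z):
    o,d=ray(n,u,v);return o+d*(z-o[2])/d[2]
def tri(a,b):
    A=np.zeros((3,3));y=np.zeros(3)
    for o,d in(a,b):
        d=d/np.linalg.norm(d);P=np.eye(3)-np.outer(d,d);A+=P;y+=P@o
    return np.linalg.solve(A,y)
E
python3 - <<'E'
from h import *
f=lambda p,o:((p[0]+.5)/6-.5+o[0],(p[1]+.5)/6-.5+o[1])
for n,s,t,z in(("short",(270,61),(423,461),.111),("middle",(487,366),(222,80),.136),("tall",(141,209),(500,145),.166),("tub",(583,143),(144,358),.121)):
    s=f(s,(270,210));t=f(t,(255,110))
    print(n,"tri",tri(ray("scene",*s),ray("top",*t)).round(4),"scene",atz("scene",*s,z).round(4),"top",atz("top",*t,z).round(4))
t=f((330,305),(255,110));print(atz("top",*t,.04))
c=[0.47,0.02,0.25]
print(bot.get_state()["qpos"])
for a in np.linspace(-np.pi,np.pi,9)[:-1]:
    z=np.array([np.cos(a),np.sin(a),0]);y=np.array([0,0,-1.]);R=np.c_[np.cross(y,z),y,z]
    q=bot.ik(c,R);print(round(a,2),None if q is None else np.round(q,2))
E
```

```text
short tri [ 0.5053 -0.0141  0.1123] scene [ 0.5041 -0.0145  0.111 ] top [ 0.5055 -0.0137  0.111 ]
middle tri [0.6668 0.067  0.1376] scene [0.6656 0.0667 0.136 ] top [0.6673 0.0674 0.136 ]
tall tri [ 0.6293 -0.0491  0.167 ] scene [ 0.6284 -0.0495  0.166 ] top [ 0.6294 -0.0488  0.166 ]
tub tri [0.5515 0.1037 0.1213] scene [0.5513 0.1034 0.121 ] top [0.5515 0.104  0.121 ]
[0.58603046 0.0267708  0.04      ]
[-1.28660070e+00  3.13917937e-01  4.51004374e-02  1.30356558e+00
  5.15555593e-05  1.43119777e+00]
-3.14 [-0.13  0.11 -0.17  1.29  0.   -1.7 ]
-2.36 [-0.13  0.11 -0.17  1.29  0.   -2.48]
-1.57 [-0.13  0.11 -0.17  1.29  0.    3.01]
-0.79 [-0.13  0.11 -0.17  1.29  0.    2.23]
0.0 [-0.13  0.11 -0.17  1.29  0.    1.44]
0.79 [-0.13  0.11 -0.17  1.29  0.    0.66]
1.57 [-0.13  0.11 -0.17  1.29  0.   -0.13]
2.36 [-0.13  0.11 -0.17  1.29  0.   -0.91]
```

Both cameras agree to about 1.5 mm. The triangulated button heights (112, 138, 167 and 121 mm) confirm which bottle is which. Next I shut the gripper and press the short one with force feedback.

```bash
cat >> h.py <<'E'
R=np.c_[[0,-1.,0],[0,0,-1.],[1.,0,0]]
def fz(n=4):
    v=[]
    for _ in range(n): v.append(bot.get_state()["force"][2]); bot.wait(.01)
    return np.mean(v)
def press(x,y,ztop,up=.25):
    bot.movel([x,y,ztop+.006],.08); bot.wait(.15); f0=fz(); zc=None; log=[]
    z=ztop+.004
    while z>ztop-.012:
        bot.movel([x,y,z],.02); bot.wait(.05)
        s=bot.get_state(); f=fz()-f0; log.append((round(s["ee_pos"][2]*1e3,1),round(f,1)))
        if zc is None and f>1.5: zc=z
        if f>5.8 or (zc and z<zc-.0085): break
        z-=.001
    print("f0",f0.round(2),log); bot.movel([x,y,up],.12); print(bot.get_state()["clock"])
E
python3 - <<'E'
from h import *
eoat.move_gripper(0.0)
bot.movep([.5049,-.0141,.2],R); s=bot.get_state();print(s["clock"],s["ee_pos"],s["force"],s["grip_width"])
press(.5049,-.0141,.111)
import cv2
cv2.imwrite("pics/s1.png",cv2.resize(cams.camera("scene")[210:310,270:400,::-1],None,fx=6,fy=6,interpolation=cv2.INTER_CUBIC))
E
```

```text
2.9417 [ 0.50507065 -0.01490842  0.20003635] [-0.60850023  0.89190646  0.2209056 ] 0.0025183003058564333
f0 0.13 [(np.float64(114.9), np.float64(-0.2)), (np.float64(114.0), np.float64(-0.0)), (np.float64(113.0), np.float64(-0.2)), (np.float64(112.0), np.float64(-0.4)), (np.float64(111.0), np.float64(0.1)), (np.float64(110.1), np.float64(2.1)), (np.float64(109.0), np.float64(2.7)), (np.float64(107.9), np.float64(2.0)), (np.float64(106.9), np.float64(2.1)), (np.float64(105.9), np.float64(2.3)), (np.float64(104.9), np.float64(3.0)), (np.float64(104.0), np.float64(2.5)), (np.float64(103.0), np.float64(3.7)), (np.float64(102.3), np.float64(6.8))]
10.3583
```

View pics/s1.png

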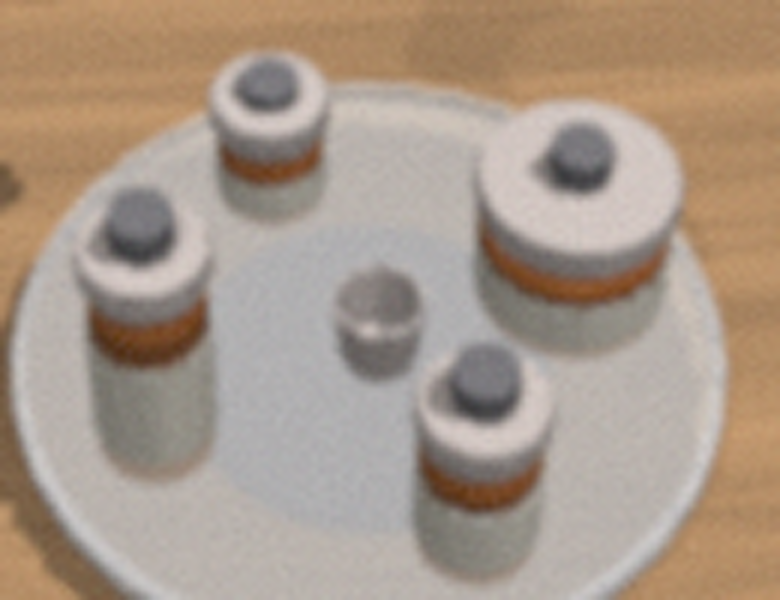

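The short button is now down: its top moved from (270,61) to (268,77) in the crop, and nothing else shifted. Middle and tall are next.

```bash
python3 - <<'E'
from h import *
import cv2
for x,y,z in((.6665,.067,.136),(.629,-.0491,.166)):
    bot.movel([x,y,.25],.15); press(x,y,z)
bot.movel([.45,-.15,.3],.2)
im=cams.camera("scene")[:,:,::-1]
cv2.imwrite("pics/s2.png",cv2.resize(im[210:310,270:400],None,fx=6,fy=6,interpolation=cv2.INTER_CUBIC))
a=cv2.imread("pics/scene0.png");d=cv2.absdiff(a,im).max(2);d=cv2.medianBlur((d>40).astype('uint8')*255,3)
ys,xs=np.nonzero(d[150:]);cv2.imwrite("pics/d.png",d);print(len(xs), bot.get_state()["clock"])
cv2.imwrite("pics/full2.png",np.vstack([im[150:],cv2.cvtColor(d[150:],cv2.COLOR_GRAY2BGR)]))
E
```

```text
f0 0.25 [(np.float64(139.9), np.float64(0.2)), (np.float64(138.9), np.float64(0.1)), (np.float64(137.9), np.float64(-0.6)), (np.float64(137.0), np.float64(-0.8)), (np.float64(136.0), np.float64(-0.0)), (np.float64(135.3), np.float64(1.9)), (np.float64(134.1), np.float64(2.6)), (np.float64(132.9), np.float64(2.7)), (np.float64(131.9), np.float64(2.5)), (np.float64(130.9), np.float64(2.8)), (np.float64(130.0), np.float64(3.0)), (np.float64(129.0), np.float64(3.7)), (np.float64(128.1), np.float64(4.6)), (np.float64(127.5), np.float64(6.7))]
19.2917
f0 -0.07 [(np.float64(169.9), np.float64(0.5)), (np.float64(168.9), np.float64(0.1)), (np.float64(167.9), np.float64(0.1)), (np.float64(166.9), np.float64(0.0)), (np.float64(166.0), np.float64(0.6)), (np.float64(165.2), np.float64(2.7)), (np.float64(164.1), np.float64(3.7)), (np.float64(163.0), np.float64(2.7)), (np.float64(161.9), np.float64(2.8)), (np.float64(161.0), np.float64(2.9)), (np.float64(160.0), np.float64(3.6)), (np.float64(159.0), np.float64(3.8)), (np.float64(158.1), np.float64(4.5)), (np.float64(157.5), np.float64(6.5))]
27.1583
6794 28.4167
```

View pics/s2.png

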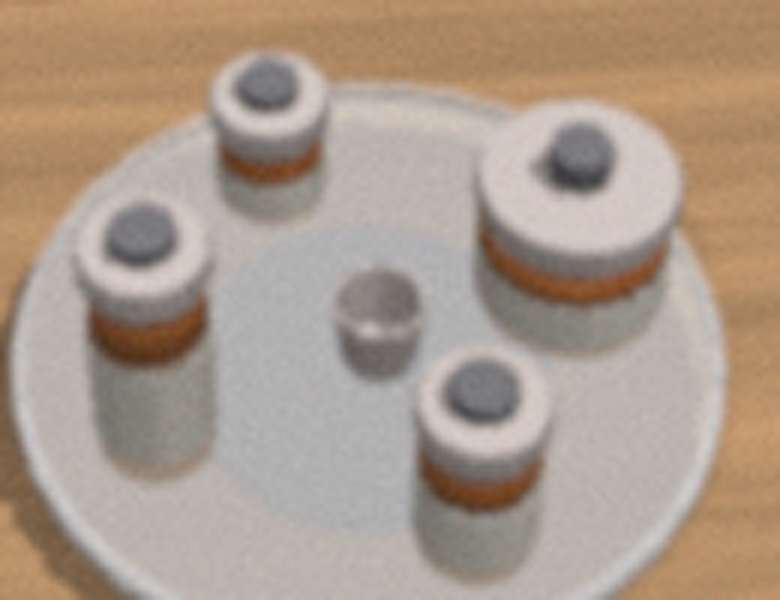

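View pics/full2.png

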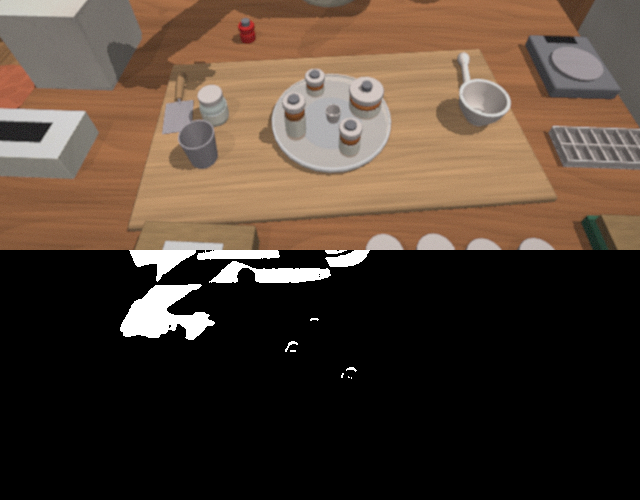

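All three slim buttons are down and the tub's is still up. The only differences from the first picture are those three buttons and the arm's shadow. I'm handing in.

```bash
python3 -c "
from h import *
bot.job_done()"
```

```text
the job is handed in; nothing more can be done
```

I pressed the dose buttons on the short, then middle, then tall slim bottle with the shut fingertips, and handed the job in at about 28 s of the 48 s allowed.

- **Buttons:** in each press I felt contact and lowered about 8 mm until the force reached about 6.5–6.8 N. The last picture shows all three buttons down.
- **Left alone:** the tub's button is still up. Comparing the last scene picture with the first shows only the three buttons and the arm's shadow changed. Bottles, turntable and the other things on the board look unmoved, though the arm's shadow covered the area around the spatula and jar in the comparison. I saw no shift there by eye.
- **Checks:** none failed. The two cameras agreed on each button's position to within about 1.7 mm.

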